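# Crack open a plaster press mould with a wedge

## Task

Open the plaster press mould: first swing the steel hold-down bar out from over it, to the robot's left, until it clicks fully home in its parked position. Then pick up the wooden wedge and push it, thin end first, into the pry slot in the front of the upper half, until the front edge of the upper half just lifts off the lower one, leaving a gap of about 4 mm at the seam and the half still sitting between its locating strips. Finish holding it like that: keep the wedge in the gripper under the lifted edge, with nothing of the robot touching the plaster upper half, and leave the other things on the bench where they are.

Things in the scene. Friction and masses are not known exactly. Their poses are not given: they have to be found in the camera images.
- mould_stand: Fixed stand: plywood board 250 x 180 x 15 mm carrying the lower mould half, a plaster slab with its flat top 45 mm above the bench (x -130 to +75, y -75 to +75 mm). Origin: on the bench under the centre of the upper half; x from the front (pry slot, robot side) to the back (steel post at x 92 mm), y left, z up. The bare ledge before the upper half is x -130 to -60 mm.
- mould_top: Upper half: loose plaster block 120 (x) x 130 (y) x 55 mm high, 0.55 to 0.92 kg, between low strips (10 mm high, 1 mm clear) behind and beside its back part. Origin: centre of its underside, axes as the stand's. Pry slot in the middle of its front (-x) face at the bottom: 56 mm wide, 7 mm high, 40 mm deep. Lifted by a wedge there it tips slightly about its back lower edge.
- top_edge (a point): Point on the upper half: middle of its front lower edge line (x = -60, y = 0, z = 0 mm in its frame), in the mouth of the pry slot at seam height. The slot's roof is 7 mm above this point.
- seam_base (a point): Fixed point on the top face of the lower half (45 mm above the bench) right under top_edge as seated, axes as the stand's. The seam's gap is the height of top_edge above this point: 0 when shut.
- hold_bar (a joint): Angle of the hold-down bar about the upright post: 0 = pointing to the front over the upper half, growing as its end swings to the left (+y, clockwise from above); end stop 1.40 rad. It stays where left (friction under 1 N at the grip). From about 0.9 rad a spring plunger resists (about 2 N at the grip) up to 1.2 rad; past that it draws the bar home into the parked detent at the stop.
- bar_knob (a point): Middle of the top of the black upright hand grip at the bar's free end: cylinder 18 mm in diameter, 45 mm long, its top 178 mm above the bench, 135 mm from the pivot. The bar below it (22 mm wide) has its top at 133 mm. A clamp screw with T handle (44 mm long, top at 160 mm) stands on the bar 85 mm from the pivot; its pad hangs 2.5 mm above the upper half.
- bar_pivot (a point): Fixed point on the pivot axis of the bar (x = 92, y = 0 mm in the stand's frame), 126 mm above the bench. The bar's end at angle a is at pivot + 135 mm * (-cos a, +sin a) in the stand's x, y.
- wedge: Plain wooden wedge lying on its flat base: 95 mm long (x), 34 wide (y), 3 mm thick at the thin end (+x) rising evenly to 31.5 mm at the butt (-x); 40 g. Origin: centre of its underside. 25 mm from the butt it is 24 mm high. Slid flat on the ledge it meets the slot's roof with its tip about 13 mm inside the front face, then lifts the edge 3 mm per 10 mm pushed.
- wedge_tip (a point): Middle of the thin end of the wedge, on its underside (x = 47.5 mm in its frame).
- smoothing_block: Bystander: wooden block of even thickness with rounded edges, 95 x 36 x 22 mm; it may lie where the wedge might be. Origin: centre of its underside.
- clay_bowl: Bystander: small terracotta bowl, 84 mm wide, 36 mm high. Origin: centre of its underside.
- clay_dish: Bystander: small terracotta dish, 88 mm wide, 28 mm high. Origin: centre of its underside.
- paper_cup: Bystander: white cup, 76 mm wide, 92 mm high. Origin: centre of its underside.
- glaze_jar: Bystander: white jar with a grey lid, 72 mm wide, 100 mm high. Origin: centre of its underside.
- tool_pot: Bystander: dark steel pot 88 mm wide, 110 mm high, with brushes and tools standing in it to about 270 mm. Origin: centre of its underside.
- kiln_prop: Bystander: cream square refractory post lying down, 75 x 34 x 34 mm. Origin: centre of its underside.
Things that resemble listed ones, but are neither listed nor needed, are in the scene too. Leave any pink look-alike of the wedge alone. What is shaped like the mould_top but yellow is not meant.

How it is judged:
By the outcome, as a careful person would: the job done as asked, in the order asked, and still so for the second after the job is handed in, while the arm keeps its last pose, push and grip.
It also fails if it takes over 61 s, if anything falls off the work surface, if the arm or the gripper's body presses on something with over 40 N, if the wrist force passes 120 N, or if a joint passes its speed limit or range.

## Robot

A 6-joint arm with a two-finger parallel gripper is mounted at the origin on the work surface. World frame = base frame: x ahead of the robot, y to its left, z up, the work surface at z = 0. Lengths are in m, angles in rad, forces in N, time in s.
With the tool pointing down it reaches from about 0.375 to 0.975 m from the base axis. Payload 3.8 kg.
Tool frame: the origin (TCP) lies where the fingers leave the gripper's body, on its centre line; the fingertips stand 73 mm ahead of it and the grasp point (between the pads) lies 54 mm ahead of it (nose_length is the distance from the TCP to the fingertips, in m); z points along the fingers, y is the line along which they close (so a half turn about z gives the same grasp; the last joint's range is limited). The gripper opens to 85 mm and grips with 20 to 120 N. Pads are 22 mm wide; open, the fingers measure 114 mm over their backs; the gripper's body (76 mm by 85 mm) begins 54 mm behind the grasp point. The pads swing forward as they close: fully open they stand 13 mm farther back than shut.
Start: joints at [1.234, 0.264, 1.604, -0, 1.274, -0.037], TCP at [0.199, 0.645, 0.304] pointing down, gripper open.
Joint ranges: [-2.63, 2.63], [-0.94, 2.18], [0.31, 2.57], [-1.31, 4.45], [0, 2.66], [-2.55, 2.55]. Speed limits (rad/s): [2.57, 2.57, 3.14, 3.14, 3.14, 3.14].

## Interface

Orientations are given as a rotation vector (axis times angle).
In Python, from workcell import read_state, read_camera, calibration, finish_job, look_for, cut_out, tip_of, nose_length gives the robot as it stands.
- The arm moves only by the tool step_arm, never from a script. Its argument "targets" is a list of rows, each a list of 3 entries, a list of its own where there are three numbers: the turn, a rotation vector about the tool's x, y, z in rad, then the shift along the tool's x, y, z in mm, then the finger opening in mm, from 0 to 85.4. In form: [[[ax, ay, az], [x, y, z], grip], ...]. A call has 1 to 5 rows; each row shifts and turns the commanded pose from where the row before left it, along the tool's axes as they then stand; what a row does not reach is not made up. A row lasts 1/12 s, in which the tool goes at most 41.7 mm and 7.16 degrees, less where a joint would pass 70% of its speed; a pose out of reach is approached as far as the arm can. A call with a gripper value outside its range is refused whole. The fingers move at their own pace and stop on an object; "grip_force" is the grip in N (left out, the last holds). Time passes only in rows, so rows that do not move let the fingers close. It gives the time, the measured TCP pose, the force, the opening and the grip force at its end, in the units of the state.
- read_state(): the state, without advancing time (a new reading comes with each control period).
- read_camera(name): name is "side" or "top"; returns the picture (400x640x3 uint8, red, green, blue); there is no depth.
- calibration(name): a dict with "camera_matrix" (3x3 intrinsics, pixels), "R" (3x3) and "t" (3): a world point X has camera coordinates R X + t. Camera axes: x right, y down, z forward; pixel columns grow to the right and rows downward; lengths in m; the calibration is good to about 2 mm. A picture is of the moment at which its call begins. calibration takes no time and is no camera call.
- finish_job(): hands the job in; it is judged then, once.
Trained networks look in the newest picture that a camera, given by its name, has taken for a name from the list of things; names that differ only in an ending like _2 or _b are one class to them, and where a whole thing is asked for, a point or a joint stands for the part that bears it (a point fixed in the world has none). Each returns a list of dicts, best first, with "score" (0 to 1); they miss things now and then, are a little off and sometimes report something else, mostly with a low value. They report only what shows in the picture. A call takes as long as a camera call. They do not tell look-alikes from the thing itself.
- look_for(camera, query): "extent" ([left, top, right, bottom] in pixels, round what is visible of it).
- cut_out(camera, query): "region" (400x640 bool, what is visible of it) and "extent" ([left, top, right, bottom] in pixels, round what is visible of it).
- tip_of(camera, query): "at" ([row, column] in pixels: a listed point, or the origin of a listed thing).
The state is a dict: "time": time; "q": joint angles; "joint_vel": joint speeds; "joint_torque": joint torques, N m; "tool_pos": TCP position; "tcp_rot": TCP orientation; "wrist_force": force on the tool from outside, world axes, zero at the start; "torque": the same for the moment, N m; "width": opening from 0.0 (shut) to 1.0 (fully open); "grip_force": force on a finger pad.
Only numpy, scipy, OpenCV 4.12 (cv2) and the standard library are available. Lean on these libraries where they do the work, as an engineer would, in place of code of your own. Each camera call takes 0.05 s, during which the arm holds its last target. There are 200 camera calls.

## Working session

There is one attempt and no reset: what is moved stays moved. The work goes in short steps, Python scripts to look and compute and a tool call to move; the robot and the scene stay as the last step left them, time stands still between calls to the robot, and variables do not carry over. Pictures are saved under pics/ and viewed, at most 10 in all, crops included, and the job is handed in when it is done.

Besides the shell and the picture viewer there is one more tool, called after "Call:" in YAML: its name, and indented under it one key for each argument. step_arm: Moves the arm, as the interface text tells. Its arguments: {"type":"object","properties":{"targets":{"type":"array","items":{"type":"array"}},"grip_force":{"type":"number"}},"required":["targets"]}

```bash
mkdir -p pics; ls; cat > h.py <<'E'
import numpy as np, cv2
from workcell import *
def save(n,f,crop=None,s=1):
    im=read_camera(n)
    if crop: a,b,c,d=crop; im=im[b:d,a:c]
    im=cv2.resize(im,None,fx=s,fy=s,interpolation=cv2.INTER_CUBIC)
    cv2.imwrite('pics/'+f,im[:,:,::-1])
def ray(n,uv):
    c=calibration(n);K,R,t=[np.array(c[k],float) for k in('camera_matrix','R','t')]
    d=R.T@np.linalg.solve(K,[uv[0],uv[1],1.]);return -R.T@t,d
def atz(n,uv,z):
    o,d=ray(n,uv);return o+d*(z-o[2])/d[2]
def proj(n,X):
    c=calibration(n);K,R,t=[np.array(c[k],float) for k in('camera_matrix','R','t')]
    p=K@(R@np.array(X,float)+t);return p[:2]/p[2]
def tri(u1,u2):
    (o1,d1),(o2,d2)=ray('top',u1),ray('side',u2)
    A=np.stack([d1,-d2],1);s=np.linalg.lstsq(A,o2-o1,rcond=None)[0]
    p,q=o1+s[0]*d1,o2+s[1]*d2;return (p+q)/2,np.linalg.norm(p-q)
E
python3 - <<'E'
from h import *
np.set_printoptions(precision=3,suppress=True)
save('top','t0.png');save('side','s0.png')
for n in('top','side'):
    print(n,'cam at',ray(n,(320,200))[0])
    for q in('mould_top','top_edge','bar_knob','wedge','wedge_tip','smoothing_block','mould_stand'):
        for r in tip_of(n,q)[:3]: print(' tip',q,round(r['score'],2),np.array(r['at'])[::-1])
    for q in('wedge','bar_knob','mould_top','kiln_prop','smoothing_block'):
        for r in look_for(n,q)[:3]: print(' box',q,round(r['score'],2),np.array(r['extent']))
E
```

```text
pics
top cam at [ 0.457 -0.011  1.213]
 tip mould_top 0.92 [345.9 181. ]
 tip mould_top 0.63 [430.8 263.3]
 tip mould_top 0.26 [347.1 146.2]
 tip top_edge 0.85 [345.8 199. ]
 tip top_edge 0.46 [185.7 165.8]
 tip bar_knob 0.77 [343.1 190.7]
 tip bar_knob 0.72 [376.8 257.9]
 tip bar_knob 0.23 [218.2 191.3]
 tip wedge 0.76 [218.7 207.6]
 tip wedge 0.53 [346.4 181.3]
 tip wedge 0.52 [254.2 191.6]
 tip wedge_tip 0.84 [222.5 191. ]
 tip wedge_tip 0.77 [254.1 180.5]
 tip wedge_tip 0.66 [452.6 178.4]
 tip smoothing_block 0.64 [342.6 198.8]
 tip smoothing_block 0.54 [439.6 210.4]
 tip mould_stand 0.87 [341.7 183.3]
 tip mould_stand 0.62 [417.8 147.5]
 box wedge 0.82 [243.4 175.2 260.7 211.9]
 box wedge 0.67 [207.6 195.8 228.4 225.4]
 box wedge 0.59 [325.8 161.9 370.3 203.3]
 box bar_knob 0.58 [337.7 144.  355.1 199.2]
 box mould_top 0.8 [326.  161.8 367.2 202.8]
 box mould_top 0.71 [410.2 236.3 461.9 291.9]
 box kiln_prop 0.58 [442.  170.8 472.7 188.3]
 box kiln_prop 0.46 [323.7 160.2 368.5 202.4]
side cam at [ 0.017 -0.823  0.71 ]
 tip mould_top 0.96 [342.2 240. ]
 tip mould_top 0.81 [328.4 
[... 197 characters left out ...]
]
 tip wedge 0.53 [255.  201.7]
 tip wedge_tip 0.79 [264.2 199.3]
 tip wedge_tip 0.69 [329.8 203.3]
 tip wedge_tip 0.57 [294.3 210.3]
 tip smoothing_block 0.91 [393.3 327.3]
 tip smoothing_block 0.74 [326.1 244.2]
 tip smoothing_block 0.32 [232.8 233. ]
 tip mould_stand 0.95 [341.4 250.6]
 box wedge 0.68 [238.4 196.6 268.3 211.4]
 box wedge 0.65 [267.7 206.6 296.7 222.2]
 box wedge 0.47 [301.1 163.4 323.2 195.6]
 box bar_knob 0.59 [325.6 202.6 377.5 224.7]
 box mould_top 0.77 [312.5 215.6 374.6 257.1]
 box mould_top 0.7 [287.3 314.5 367.7 393.9]
 box kiln_prop 0.93 [427.1 303.6 461.8 335.4]
 box smoothing_block 0.96 [383.4 307.4 406.1 344.6]
 box smoothing_block 0.2 [300.5 165.  321.7 192.1]
```

View pics/t0.png

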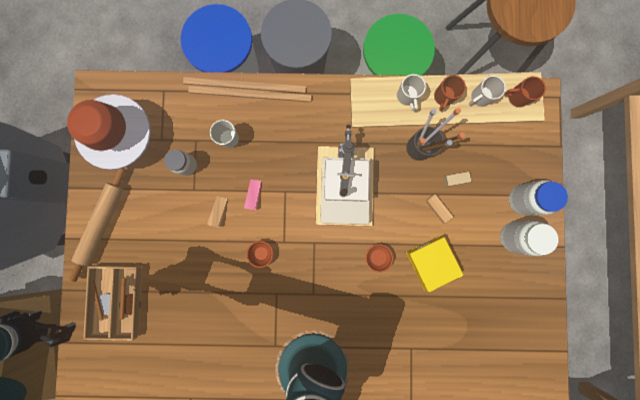

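View pics/s0.png

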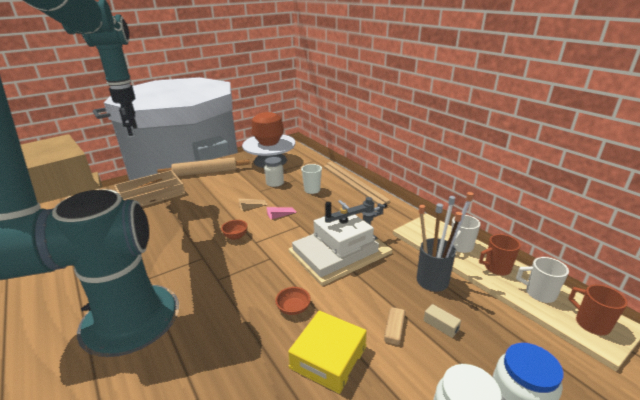

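The top view shows the mould stand at about (345,185). The bar grip is at (344,191) and the pivot near (348,130). Wedge candidates:
- wooden piece at (218,211)
- pink look-alike at (253,194), to be left alone
- smoothing block at (440,208)
- kiln prop at (458,179)

I'll choose the wooden piece at (218,211), which the side view shows at (253,203), and check it in a crop.

```bash
python3 - <<'E'
from h import *
np.set_printoptions(precision=4,suppress=True)
a=read_camera('top')[115:235,200:380];b=read_camera('side')[190:230,230:310]
a=cv2.resize(a,None,fx=4.4,fy=4.4,interpolation=cv2.INTER_CUBIC)
cv2.imwrite('pics/c1.png',a[:,:,::-1])
im=read_camera('side');b=cv2.resize(im[185:285,230:400],None,fx=4.7,fy=4.7,interpolation=cv2.INTER_CUBIC)
cv2.imwrite('pics/c2.png',b[:,:,::-1])
for n in('top','side'):
  for q in('wedge','mould_top','bar_knob'):
    for r in cut_out(n,q)[:3]:
      m=r['region'].astype(np.uint8);ct=max(cv2.findContours(m,0,1)[0],key=cv2.contourArea)
      print(n,q,round(r['score'],2),np.array(r['extent']),m.sum(),cv2.boxPoints(cv2.minAreaRect(ct)).round(1).tolist())
E
```

```text
top wedge 0.74 [243.4 181.5 259.9 210.9] 337 [[243.8000030517578, 207.89999389648438], [249.10000610351562, 179.10000610351562], [260.8999938964844, 181.1999969482422], [255.60000610351562, 210.0]]
top wedge 0.7 [208.3 196.1 227.  223.4] 349 [[206.60000610351562, 224.1999969482422], [216.10000610351562, 195.6999969482422], [228.39999389648438, 199.8000030517578], [218.89999389648438, 228.3000030517578]]
top mould_top 0.9 [324.2 158.9 371.5 202.4] 1576 [[323.0, 160.0], [369.0, 160.0], [369.0, 201.0], [323.0, 201.0]]
top mould_top 0.72 [410.1 237.4 467.2 293.6] 1970 [[404.0, 252.0], [442.0, 233.0], [463.3999938964844, 275.79998779296875], [425.3999938964844, 294.79998779296875]]
top bar_knob 0.7 [340.4 142.7 356.7 196. ] 504 [[336.29998779296875, 196.6999969482422], [340.20001220703125, 142.60000610351562], [355.3999938964844, 143.6999969482422], [351.5, 197.8000030517578]]
side wedge 0.69 [239.3 197.2 268.4 211.4] 234 [[239.0, 198.0], [265.0, 198.0], [265.0, 209.0], [239.0, 209.0]]
side wedge 0.69 [268.7 206.7 296.8 218.2] 227 [[267.29998779296875, 208.10000610351562], [294.0, 204.3000030517578], [295.5, 214.8000030517578], [268.79998779296875, 218.60000610351562]]
side mould_top 0.82 [314.2 216.9 377.4 256.8] 1594 [[313.0, 218.5], [372.1000061035156, 214.60000610351562], [374.70001220703125, 253.89999389648438], [315.6000061035156, 257.79998779296875]]
side mould_top 0.8 [290.5 311.  368.6 394.3] 4041 [[281.6000061035156, 364.79998779296875], [312.20001220703125, 303.6000061035156], [372.20001220703125, 333.6000061035156], [341.6000061035156, 394.79998779296875]]
side bar_knob 0.87 [325.1 204.8 374.3 225.4] 627 [[325.0, 202.0], [375.0, 202.0], [375.0, 223.0], [325.0, 223.0]]
```

View pics/c1.png

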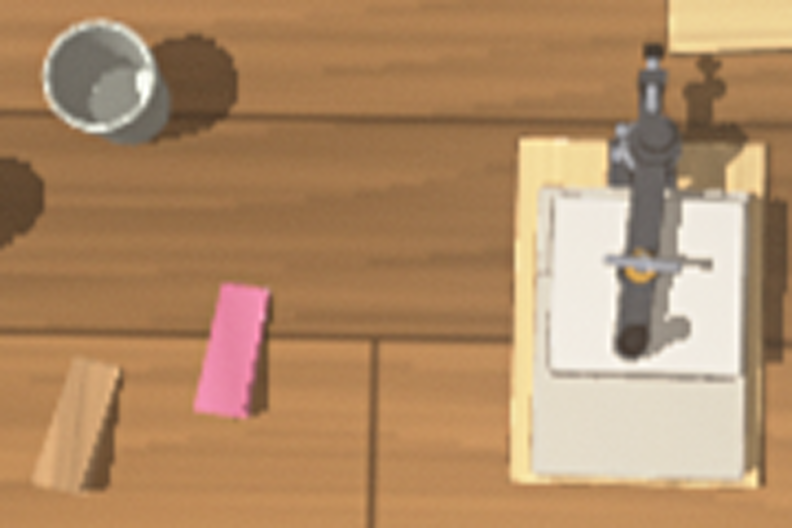

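View pics/c2.png

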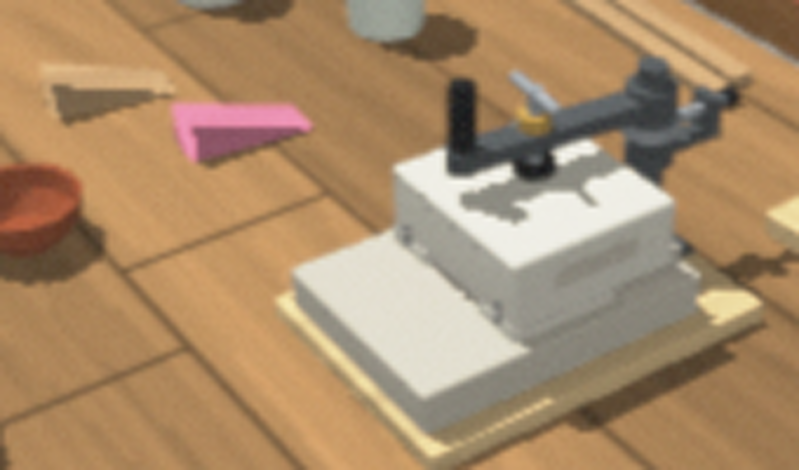

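The crops confirm the choice. The wooden wedge has its thin end away from the robot, at top (222,198) and side (267,204). The block's top face, slab and bar grip are all clear, so I'll measure them now.

```bash
python3 - <<'E'
from h import *
from scipy.optimize import least_squares
np.set_printoptions(precision=4,suppress=True)
cv=lambda p:(p[0]/4.4+200-.4,p[1]/4.4+115-.4)
cs=lambda p:(p[0]/4.7+230-.4,p[1]/4.7+185-.4)
S=[('top',cv(p),X) for p,X in [((520,138),(.12,.09,.015)),((767,144),(.12,-.09,.015)),((757,486),(-.13,-.09,.015)),((510,484),(-.13,.09,.015)),
 ((530,475),(-.13,.075,.045)),((745,478),(-.13,-.075,.045)),((552,192),(.06,.065,.1)),((748,198),(.06,-.065,.1)),((741,377),(-.06,-.065,.1)),((551,375),(-.06,.065,.1))]]
S+=[('side',cs(p),X) for p,X in [((293,272),(-.13,.075,.045)),((426,402),(-.13,-.075,.045)),((514,266),(-.06,-.065,.1)),((396,170),(-.06,.065,.1)),((672,200),(.06,-.065,.1)),((277,298),(-.13,.09,.015)),((440,468),(-.13,-.09,.015))]]
def fit(S,x0):
    def f(x):
        c,s=np.cos(x[2]),np.sin(x[2]);r=[]
        for n,uv,X in S: r+=list(proj(n,(x[0]+c*X[0]-s*X[1],x[1]+s*X[0]+c*X[1],X[2]))-uv)
        return r
    o=least_squares(f,x0,loss='soft_l1');print(o.x,np.array(f(o.x)).reshape(-1,2).round(1).tolist());return o.x
st=fit(S,(.6,-.05,0)); fit(S[:10],st); fit(S[10:],st)
for t,s in (((343.1,190.7),(328.6,202)),):
    print('knob',tri(t,s),atz('top',t,.178),atz('side',s,.178))
c,s=np.cos(st[2]),np.sin(st[2]);pv=st[:2]+.092*np.array([c,s]);print('pivot',pv,'knob0',pv-.135*np.array([c,s]))
W=[('top',cv(p),X) for p,X in [((75,357),(.0475,.017,.003)),((122,370),(.0475,-.017,.003)),((80,493),(-.0475,-.017,.0315)),((33,482),(-.0475,.017,.0315))]]
W+=[('side',cs(p),X) for p,X in [((174,91),(.0475,-.017,.003)),((41,66),(-.0475,.017,.0315)),((56,87),(-.0475,-.017,.0315)),((63,122),(-.0475,-.017,0))]]
w=fit(W,(.5,.3,-.2)); fit(W[:4],w)
for t in ('clay_bowl','clay_dish'): 
  for r in tip_of('top',t)[:2]: print(t,r['score'],atz('top',np.array(r['at'])[::-1],0))
r=read_state();print(r['tool_pos'],r['tcp_rot'],r['width'],r['wrist_force'],nose_length())if callable(nose_length) else print(r,nose_length)
E
```

```text
[ 0.5799 -0.0959 -0.0092] [[-0.2, -0.5], [-0.3, -0.5], [0.7, -0.1], [0.0, -1.2], [0.3, 1.0], [0.0, 1.6], [0.4, 1.6], [-0.4, 1.3], [0.5, 0.9], [-0.3, 0.2], [-0.5, -0.8], [-0.1, -0.5], [0.8, 0.4], [-0.7, -1.0], [2.0, -0.1], [0.9, -0.6], [0.3, -2.7]]
[ 0.5814 -0.0957 -0.011 ] [[-0.1, -1.1], [-0.3, -0.9], [0.6, -0.6], [-0.1, -1.7], [0.2, 0.5], [-0.1, 1.2], [0.4, 1.0], [-0.5, 0.9], [0.4, 0.4], [-0.4, -0.3]]
[ 0.5773 -0.0969 -0.0015] [[-1.1, -0.1], [-0.3, 0.2], [0.5, 1.0], [-1.4, -0.5], [1.5, 0.2], [0.3, 0.1], [0.2, -1.9]]
knob (array([ 0.5421, -0.0795,  0.1755]), np.float64(0.0018467656268426997)) [ 0.5427 -0.0798  0.178 ] [ 0.5388 -0.0826  0.178 ]
pivot [ 0.6719 -0.0967] knob0 [ 0.5369 -0.0955]
[ 0.4837  0.3067 -0.1964] [[0.2, 0.1], [-0.2, -0.6], [0.3, 0.6], [0.4, 0.8], [1.3, -0.5], [0.6, -0.8], [-0.5, -0.9], [-0.9, -0.6]]
[ 0.4845  0.3073 -0.2139] [[0.3, -0.1], [-0.1, -0.7], [-0.2, 0.4], [-0.0, 0.4]]
clay_dish 0.91 [ 0.3424 -0.1998  0.    ]
{'time': 1.85, 'q': array([ 1.2341,  0.2639,  1.604 ,  0.    ,  1.2737, -0.0369]), 'joint_vel': array([ 0.001 ,  0.0003,  0.0007, -0.0001, -0.0007,  0.0004]), 'joint_torque': array([  0.0012, -51.5051, -36.7708,   0.0001,   0.0009,   0.    ]), 'tool_pos': array([0.1993, 0.6449, 0.3039]), 'tcp_rot': array([-0.4692, -3.1063, -0.    ]), 'wrist_force': array([ 0.4927, -0.1788,  0.5439]), 'torque': array([ 0.0124, -0.0122, -0.0174]), 'grip_force': 0.0, 'width': 0.9978726000143703} 0.0726
```

```bash
cat >> h.py <<'E'
from scipy.spatial.transform import Rotation as Ro
def go(x,y,z,head):
    "tool-frame shift (mm) then turn about tool z (rad) to reach TCP xyz, tool-y heading (deg)"
    s=read_state();R=Ro.from_rotvec(s['tcp_rot']).as_matrix()
    d=R.T@(np.array([x,y,z])-s['tool_pos'])*1e3
    h=np.degrees(np.arctan2(R[1,1],R[0,1]))
    print('t',s['time'],'at',s['tool_pos'].round(4),'head',h.round(2),'tilt',R[:,2].round(3),'shift',d.round(1),'turn z',np.radians((h-head+180)%360-180).round(4),'F',s['wrist_force'].round(1),'w',round(s['width']*85.4,1),'g',s['grip_force'])
E
python3 -c "
from h import *
go(.539,-.08,.304,83)"
```

```text
t 1.85 at [0.1993 0.6449 0.3039] head 72.82 tilt [-0.  0. -1.] shift [-5.386e+02 -5.922e+02 -1.000e-01] turn z -0.1777 F [ 0.5 -0.2  0.5] w 85.2 g 0.0
```

Call:
step_arm:
  targets:
    - [[0, 0, 0], [-27, -29.5, 0], 85]
    - [[0, 0, 0], [-27, -29.5, 0], 85]
    - [[0, 0, 0], [-27, -29.5, 0], 85]
    - [[0, 0, 0], [-27, -29.5, 0], 85]
    - [[0, 0, 0], [-27, -29.5, 0], 85]

```text
time: 2.27
tool_pos: [0.2851, 0.4625, 0.3039]
tcp_rot: [0.468, 3.106, 0.0]
wrist_force: [0.2, -0.3, 0.0]
width: 0.996
grip_force: 0.0
```

Call:
step_arm:
  targets:
    - [[0, 0, 0], [-27, -29.5, 0], 85]
    - [[0, 0, 0], [-27, -29.5, 0], 85]
    - [[0, 0, 0], [-27, -29.5, 0], 85]
    - [[0, 0, 0], [-27, -29.5, 0], 85]
    - [[0, 0, 0], [-27, -29.5, 0], 85]

```text
time: 2.68
tool_pos: [0.3705, 0.2816, 0.3042]
tcp_rot: [0.468, 3.106, 0.001]
wrist_force: [0.9, -0.4, 0.3]
width: 0.999
grip_force: 0.0
```

Call:
step_arm:
  targets:
    - [[0, 0, 0], [-27, -29.5, 0], 85]
    - [[0, 0, 0], [-27, -29.5, 0], 85]
    - [[0, 0, 0], [-27, -29.5, 0], 85]
    - [[0, 0, 0], [-27, -29.5, 0], 85]
    - [[0, 0, 0], [-27, -29.5, 0], 85]

```text
time: 3.1
tool_pos: [0.456, 0.1006, 0.3044]
tcp_rot: [0.469, 3.105, 0.001]
wrist_force: [0.8, 1.0, 0.2]
width: 0.993
grip_force: 0.0
```

Call:
step_arm:
  targets:
    - [[0, 0, 0], [-27, -29.5, 0], 85]
    - [[0, 0, 0], [-27, -29.5, 0], 85]
    - [[0, 0, 0], [-27, -29.5, 0], 85]
    - [[0, 0, -0.09], [0, 0, 0], 85]
    - [[0, 0, -0.09], [0, 0, 0], 85]

```text
time: 3.52
tool_pos: [0.5077, -0.0085, 0.304]
tcp_rot: [0.189, 3.136, -0.0]
wrist_force: [0.8, 0.6, -0.3]
width: 0.993
grip_force: 0.0
```

```bash
python3 -c "
from h import *
go(.539,-.08,.216,83)"
```

```text
t 3.5167 at [ 0.5077 -0.0085  0.304 ] head 83.12 tilt [ 0. -0. -1.] shift [-39.6 -67.2  88. ] turn z 0.002 F [ 0.8  0.6 -0.3] w 84.8 g 0.0
```

Call:
step_arm:
  targets:
    - [[0, 0, 0], [-20, -33.5, 0], 85]
    - [[0, 0, 0], [-19.6, -33.7, 0], 85]
    - [[0, 0, 0], [0, 0, 30], 85]
    - [[0, 0, 0], [0, 0, 30], 85]
    - [[0, 0, 0], [0, 0, 27], 60]

```text
time: 3.93
tool_pos: [0.5385, -0.0784, 0.2162]
tcp_rot: [0.191, 3.134, -0.0]
wrist_force: [0.1, 0.1, -1.2]
width: 0.879
grip_force: 0.0
```

Call:
step_arm:
  targets:
    - [[0, 0, 0], [0, 0, 0], 28]
    - [[0, 0, 0], [0, 0, 0], 28]
    - [[0, 0, 0], [0, 0, 0], 28]
    - [[0, 0, 0], [0, 0, 0], 28]
    - [[0, 0, 0], [0, 0, 0], 28]
  grip_force: 20

```text
time: 4.35
tool_pos: [0.5396, -0.0775, 0.2194]
tcp_rot: [0.187, 3.132, -0.001]
wrist_force: [-0.5, -0.3, 0.2]
width: 0.329
grip_force: 0.0
```

```bash
python3 -c "
from h import *
go(.539,-.08,.217,83)
save('side','s1.png',(250,120,450,270),4)"
```

```text
t 4.35 at [ 0.5396 -0.0775  0.2194] head 83.16 tilt [ 0.004 -0.001 -1.   ] shift [ 0.3 -2.6  2.4] turn z 0.0028 F [-0.5 -0.3  0.2] w 28.1 g 0.0
```

View pics/s1.png

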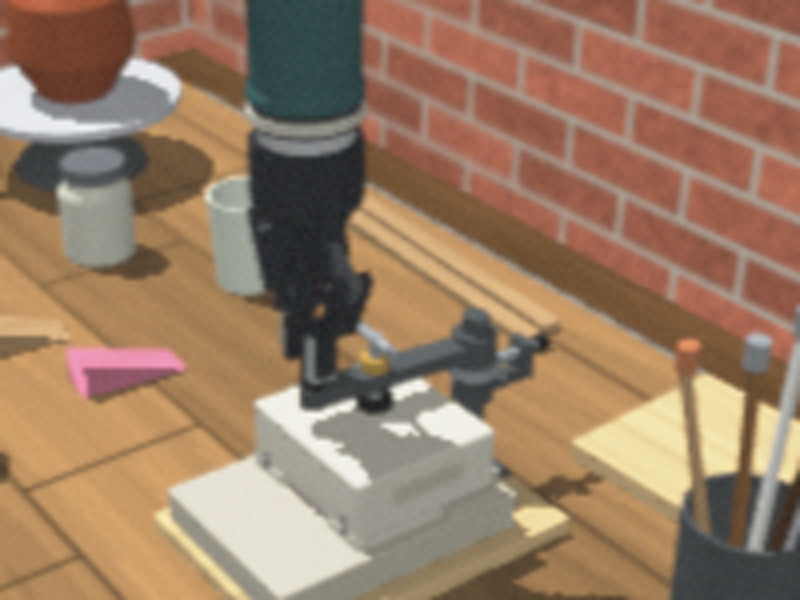

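The side crop shows the two fingers standing either side of the grip, around (310,360) in the crop, with the T handle clear. I'll close on it.

Call:
step_arm:
  targets:
    - [[0, 0, 0], [0, 0, 0], 15]
    - [[0, 0, 0], [0, 0, 0], 15]
    - [[0, 0, 0], [0, 0, 0], 15]
  grip_force: 20

```text
time: 4.65
tool_pos: [0.539, -0.0775, 0.2186]
tcp_rot: [0.188, 3.133, -0.001]
wrist_force: [-1.6, 0.3, 5.6]
width: 0.207
grip_force: 20.4
```

```bash
python3 - <<'E'
from h import *
go(.539,-.08,.219,83)
# arc: pivot, per-step chord in tool frame. bar angle about vertical, tool y tangent
p=np.array([.6719,-.0967]);k=read_state()['tool_pos'][:2]
print('r',np.hypot(*(k-p)),'ang',np.arctan2(k[1]-p[1],p[0]-k[0]))
d=.12;print('chord tool: tangential',135*np.sin(d),'toward pivot',135*(1-np.cos(d)))
E
```

```text
t 4.65 at [ 0.539  -0.0775  0.2186] head 83.14 tilt [ 0.003 -0.    -1.   ] shift [-0.3 -2.5 -0.4] turn z 0.0025 F [-1.6  0.3  5.6] w 17.7 g 20.427935421466827
r 0.13431295129583554 ang 0.14354547416976185
chord tool: tangential 16.161147984004113 toward pivot 0.9708341597280562
```

Call:
step_arm:
  targets:
    - [[0, 0, 0.12], [-1, 16.2, 0], 15]
    - [[0, 0, 0.12], [-1, 16.2, 0], 15]
    - [[0, 0, 0.12], [-1, 16.2, 0], 15]
    - [[0, 0, 0.12], [-1, 16.2, 0], 15]
    - [[0, 0, 0.12], [-1, 16.2, 0], 15]

```text
time: 5.07
tool_pos: [0.5719, -0.0038, 0.2187]
tcp_rot: [1.113, 2.935, 0.001]
wrist_force: [2.2, -1.4, 4.5]
width: 0.204
grip_force: 20.3
```

```bash
python3 - <<'E'
from h import *
p=np.array([.6719,-.0967]);k=read_state()['tool_pos'][:2]
print('r',np.hypot(*(k-p)),'ang',np.arctan2(k[1]-p[1],p[0]-k[0]))
a=.1435+.6;q=p+.1343*np.array([-np.cos(a),np.sin(a)]);go(*q,.219,83.1-np.degrees(.6))
E
```

```text
r 0.1364721701240296 ang 0.7488992105086447
t 5.0667 at [ 0.5719 -0.0038  0.2187] head 48.45 tilt [ 0.003 -0.001 -1.   ] shift [-2.2 -0.8 -0.3] turn z -0.0047 F [ 2.2 -1.4  4.5] w 17.5 g 20.257946848869324
```

Call:
step_arm:
  targets:
    - [[0, 0, 0.12], [-1.2, 16.2, 0], 15]
    - [[0, 0, 0.12], [-1.2, 16.2, 0], 15]
    - [[0, 0, 0.12], [-1.2, 16.2, 0], 15]
    - [[0, 0, 0.12], [-1.2, 16.2, 0], 15]
    - [[0, 0, 0.08], [-0.8, 10.8, 0], 15]

```text
time: 5.48
tool_pos: [0.6358, 0.037, 0.2187]
tcp_rot: [-1.882, -2.515, -0.004]
wrist_force: [-1.4, 4.2, 7.0]
width: 0.203
grip_force: 20.6
```

Call:
step_arm:
  targets:
    - [[0, 0, 0.04], [-0.3, 5.4, 0], 15]
    - [[0, 0, 0.02], [-0.2, 2.7, 0], 15]
    - [[0, 0, 0], [0, 0, 0], 15]

```text
time: 5.73
tool_pos: [0.6438, 0.0391, 0.2187]
tcp_rot: [-1.952, -2.462, -0.007]
wrist_force: [-1.6, 6.7, 4.8]
width: 0.205
grip_force: 20.5
```

```bash
python3 - <<'E'
from h import *
p=np.array([.6719,-.0967]);k=read_state()['tool_pos'][:2]
print('r',np.hypot(*(k-p)),'ang',np.arctan2(k[1]-p[1],p[0]-k[0]))
a=.1435+1.22;q=p+.1343*np.array([-np.cos(a),np.sin(a)]);go(*q,.219,83.1-np.degrees(1.22))
E
```

```text
r 0.1386280246770926 ang 1.3667545142143742
t 5.7333 at [0.6438 0.0391 0.2187] head 13.19 tilt [ 0.003  0.004 -1.   ] shift [-4.3 -0.5 -0.3] turn z -0.0002 F [-1.6  6.7  4.8] w 17.5 g 20.517002642154694
```

Call:
step_arm:
  targets:
    - [[0, 0, 0.02], [0.3, 2.7, 0], 15]
    - [[0, 0, 0.02], [0.3, 2.7, 0], 15]
    - [[0, 0, 0], [0, 2, 0], 15]
    - [[0, 0, 0], [0, 0, 0], 15]

```text
time: 6.07
tool_pos: [0.6505, 0.0405, 0.2186]
tcp_rot: [1.999, 2.423, 0.006]
wrist_force: [-0.6, 5.3, 5.3]
width: 0.203
grip_force: 20.4
```

Call:
step_arm:
  targets:
    - [[0, 0, 0.01], [0.3, 3, 0], 15]
    - [[0, 0, 0], [0, 2, 0], 15]
    - [[0, 0, 0], [0, 0, 0], 15]

```text
time: 6.32
tool_pos: [0.6539, 0.0412, 0.2186]
tcp_rot: [-2.011, -2.411, -0.001]
wrist_force: [-5.1, 2.0, 9.2]
width: 0.201
grip_force: 20.8
```

Call:
step_arm:
  targets:
    - [[0, 0, 0], [0.3, 3, 0], 15]
    - [[0, 0, 0], [0, 2, 0], 15]
    - [[0, 0, 0], [0, 0, 0], 15]

```text
time: 6.57
tool_pos: [0.6547, 0.0414, 0.2184]
tcp_rot: [-2.006, -2.406, 0.012]
wrist_force: [-19.8, -0.3, 18.9]
width: 0.203
grip_force: 23.4
```

Call:
step_arm:
  targets:
    - [[0, 0, 0], [0, -4.5, 0], 15]
    - [[0, 0, 0], [0, 0, 0], 45]
    - [[0, 0, 0], [0, 0, 0], 45]
    - [[0, 0, 0], [0, 0, 0], 45]
    - [[0, 0, 0], [0, 0, 0], 45]

```text
time: 6.98
tool_pos: [0.6549, 0.0404, 0.2165]
tcp_rot: [-2.011, -2.413, 0.0]
wrist_force: [0.5, -0.1, -0.1]
width: 0.528
grip_force: 0.0
```

Call:
step_arm:
  targets:
    - [[0, 0, 0], [0, 0, -20], 45]
    - [[0, 0, 0], [0, 0, -35], 45]
    - [[0, 0, 0], [0, 0, -40], 60]
    - [[0, 0, 0], [0, 0, 0], 60]
    - [[0, 0, 0], [0, 0, 0], 60]

```text
time: 7.4
tool_pos: [0.6569, 0.0404, 0.3162]
tcp_rot: [2.008, 2.408, 0.008]
wrist_force: [-0.7, 0.1, -0.5]
width: 0.702
grip_force: 0.0
```

```bash
python3 - <<'E'
from h import *
np.set_printoptions(precision=4,suppress=True)
s=read_camera('side')
for r in tip_of('side','bar_knob')[:2]: print(r['score'],r['at'],atz('side',np.array(r['at'])[::-1],.178))
save('top','t2.png',(300,90,420,240),4)
print('parked knob expect',proj('side',(.649,.036,.178)),proj('top',(.649,.036,.178)))
# wedge grasp: grip point 22 mm ahead of butt? heading and TCP
w=np.array([.4842,.3070]);a=-.205
g=w+(-.0225)*np.array([np.cos(a),np.sin(a)]);print('grasp pt',g);go(*g,.304,90+np.degrees(a))
for n in('clay_bowl',):
  r=tip_of('top',n)[:2];print([(x['score'],atz('top',np.array(x['at'])[::-1],0)) for x in r])
E
```

```text
0.7 [176.6, 334.4] [0.6416 0.0319 0.178 ]
parked knob expect [335.5526 175.4726] [301.7997 151.7631]
grasp pt [0.4622 0.3116]
t 7.55 at [0.6542 0.0404 0.3103] head 10.37 tilt [-0.002 -0.    -1.   ] shift [ 301.3 -140.1    6.7] turn z -1.1849 F [ 0.3  0.4 -0.6] w 60.1 g 0.0
[(0.44, array([0.3457, 0.1618, 0.    ])), (0.35, array([ 0.3383, -0.2034,  0.    ]))]
```

View pics/t2.png

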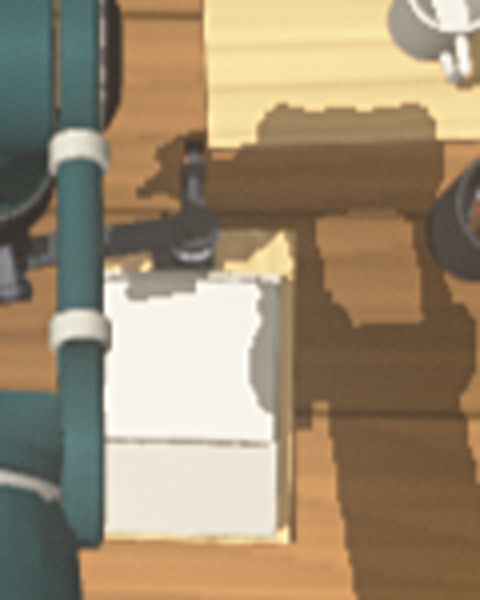

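Call:
step_arm:
  targets:
    - [[0, 0, 0], [33.5, -15.6, 0], 70]
    - [[0, 0, 0], [33.5, -15.6, 0], 70]
    - [[0, 0, 0], [33.5, -15.6, 0], 70]
    - [[0, 0, 0], [33.5, -15.6, 0], 70]
    - [[0, 0, 0], [33.5, -15.6, 0], 70]

```text
time: 8.02
tool_pos: [0.546, 0.1919, 0.3097]
tcp_rot: [-2.011, -2.411, 0.005]
wrist_force: [-0.8, 0.5, 0.8]
width: 0.824
grip_force: 0.0
```

Call:
step_arm:
  targets:
    - [[0, 0, 0], [33.5, -15.6, 0], 70]
    - [[0, 0, 0], [33.5, -15.6, 0], 70]
    - [[0, 0, 0], [33.5, -15.6, 0], 70]
    - [[0, 0, 0], [33.3, -15.3, 0], 70]
    - [[0, 0, 0], [0, 0, 0], 70]

```text
time: 8.43
tool_pos: [0.4585, 0.3156, 0.31]
tcp_rot: [-2.003, -2.415, 0.004]
wrist_force: [0.6, -0.8, -0.7]
width: 0.823
grip_force: 0.0
```

Call:
step_arm:
  targets:
    - [[0, 0, -0.1185], [0, 0, 0], 70]
    - [[0, 0, -0.1185], [0, 0, 0], 70]
    - [[0, 0, -0.1185], [0, 0, 0], 70]
    - [[0, 0, -0.1185], [0, 0, 0], 70]
    - [[0, 0, -0.1185], [0, 0, 0], 70]

```text
time: 8.85
tool_pos: [0.4622, 0.311, 0.31]
tcp_rot: [-1.21, -2.897, 0.004]
wrist_force: [0.2, -0.9, -0.3]
width: 0.817
grip_force: 0.0
```

Call:
step_arm:
  targets:
    - [[0, 0, -0.1185], [0, 0, 0], 70]
    - [[0, 0, -0.1185], [0, 0, 0], 70]
    - [[0, 0, -0.1185], [0, 0, 0], 70]
    - [[0, 0, -0.1185], [0, 0, 0], 70]
    - [[0, 0, -0.1185], [0, 0, 0], 70]

```text
time: 9.27
tool_pos: [0.4624, 0.3109, 0.3099]
tcp_rot: [-0.312, -3.124, 0.003]
wrist_force: [-0.2, -0.0, -1.0]
width: 0.823
grip_force: 0.0
```

```bash
python3 - <<'E'
from h import *
np.set_printoptions(precision=4,suppress=True)
save('top','t3.png',(190,110,390,240),4)
ims=read_camera('side')
for n in('top','side'):
  for r in tip_of(n,'bar_knob')[:2]: print(n,r['score'],r['at'],atz(n,np.array(r['at'])[::-1],.178))
go(.4622,.3116,.12,78.3)
E
```

```text
top 0.79 [148.8, 301.2] [0.6573 0.0378 0.178 ]
t 9.4667 at [0.4625 0.3112 0.3107] head 78.06 tilt [-0.002 -0.001 -1.   ] shift [  0.1   0.7 190.7] turn z -0.0041 F [-0.2  0.1 -0.1] w 69.7 g 0.0
```

View pics/t3.png

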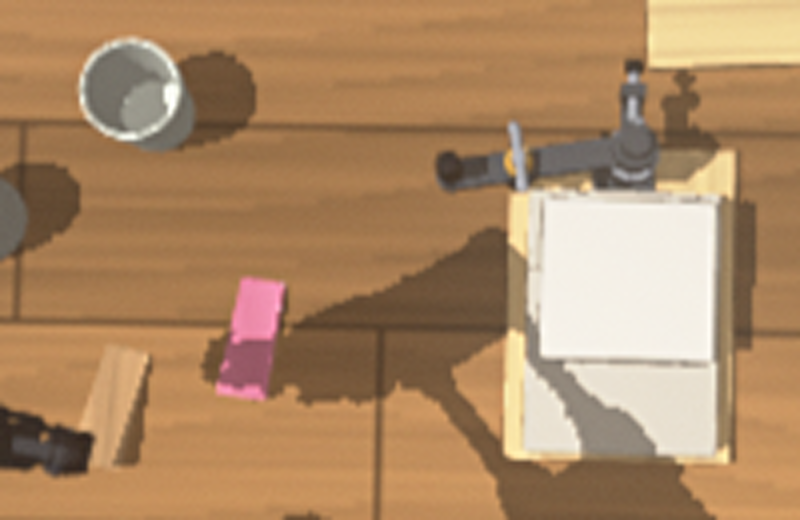

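The top crop shows the bar parked to the left with its grip at (455,165). The wedge is undisturbed at (118,405), and the gripper sits over its butt. I'll descend and grasp.

Call:
step_arm:
  targets:
    - [[0, 0, 0], [0, 0.7, 40], 55]
    - [[0, 0, 0], [0, 0, 40], 55]
    - [[0, 0, 0], [0, 0, 40], 55]
    - [[0, 0, 0], [0, 0, 40], 55]
    - [[0, 0, 0], [0, 0, 40], 55]

```text
time: 9.88
tool_pos: [0.4627, 0.312, 0.1101]
tcp_rot: [0.326, 3.124, 0.0]
wrist_force: [1.1, 0.1, -0.3]
width: 0.641
grip_force: 0.0
```

Call:
step_arm:
  targets:
    - [[0, 0, 0], [0, 0, 20], 55]
    - [[0, 0, 0], [0, 0, 12], 55]
    - [[0, 0, 0], [0, 0, 0], 55]
    - [[0, 0, 0], [0, 0, 0], 55]

```text
time: 10.22
tool_pos: [0.4631, 0.3124, 0.0799]
tcp_rot: [-0.323, -3.125, 0.0]
wrist_force: [0.4, -0.4, 0.6]
width: 0.643
grip_force: 0.0
```

```bash
python3 - <<'E'
from h import *
go(.4622,.3116,.0775,78.3)
E
```

```text
t 10.2167 at [0.4631 0.3124 0.0799] head 78.2 tilt [-0. -0. -1.] shift [ 0.8 -0.9  2.4] turn z -0.0017 F [ 0.4 -0.4  0.6] w 54.9 g 0.0
```

Call:
step_arm:
  targets:
    - [[0, 0, 0], [0, 0, 2], 45]
    - [[0, 0, 0], [0, 0, 0], 25]
    - [[0, 0, 0], [0, 0, 0], 25]
    - [[0, 0, 0], [0, 0, 0], 25]
    - [[0, 0, 0], [0, 0, 0], 25]
  grip_force: 70

```text
time: 10.63
tool_pos: [0.4646, 0.3133, 0.0804]
tcp_rot: [0.321, 3.121, 0.005]
wrist_force: [1.1, 0.4, 6.8]
width: 0.379
grip_force: 71.9
```

Call:
step_arm:
  targets:
    - [[0, 0, 0], [0, 0, -10], 25]
    - [[0, 0, 0], [0, 0, -30], 25]
    - [[0, 0, 0], [0, 0, -40], 25]
    - [[0, 0, 0], [0, 0, -40], 25]
    - [[0, 0, 0], [0, 0, 0], 25]

```text
time: 11.05
tool_pos: [0.4672, 0.315, 0.2079]
tcp_rot: [0.32, 3.113, 0.015]
wrist_force: [1.5, 0.3, 0.7]
width: 0.383
grip_force: 71.2
```

```bash
python3 - <<'E'
from h import *
s=np.array([.5805,-.0959]);a=-.0095;c=np.array([np.cos(a),np.sin(a)])
# wedge tip at stand x=-75; TCP 70 mm behind tip (tip: 47.5+22.5)
t=s+c*(-.080-.070);print(t);go(*t,.19,90+np.degrees(a))
E
```

```text
[ 0.43050677 -0.09447502]
t 11.05 at [0.4672 0.315  0.2079] head 78.27 tilt [ 0.013  0.008 -1.   ] shift [ -47.2 -408.5   14.1] turn z -0.1953 F [1.5 0.3 0.7] w 32.7 g 71.17608547210693
```

Call:
step_arm:
  targets:
    - [[0, 0, 0], [-2.5, -20, 0], 25]
    - [[0, 0, 0], [-4.5, -38, 0], 25]
    - [[0, 0, 0], [-4.5, -39, 0], 25]
    - [[0, 0, 0], [-4.5, -39, 0], 25]
    - [[0, 0, 0], [-4.5, -39, 0], 25]

```text
time: 11.47
tool_pos: [0.4467, 0.1354, 0.1985]
tcp_rot: [0.319, 3.124, 0.0]
wrist_force: [0.8, -0.8, -0.5]
width: 0.38
grip_force: 71.2
```

Call:
step_arm:
  targets:
    - [[0, 0, 0], [-4.5, -39, 0], 25]
    - [[0, 0, 0], [-4.5, -39, 0], 25]
    - [[0, 0, 0], [-4.5, -39, 0], 25]
    - [[0, 0, 0], [-4.5, -39, 0], 25]
    - [[0, 0, 0], [-4.5, -39, 0], 25]

```text
time: 11.88
tool_pos: [0.429, -0.0604, 0.1987]
tcp_rot: [0.321, 3.124, -0.0]
wrist_force: [0.9, -0.5, 0.6]
width: 0.377
grip_force: 71.2
```

Call:
step_arm:
  targets:
    - [[0, 0, 0], [-4, -38, 0], 25]
    - [[0, 0, -0.065], [0, 0, 0], 25]
    - [[0, 0, -0.065], [0, 0, 0], 25]
    - [[0, 0, -0.065], [0, 0, 0], 25]
    - [[0, 0, 0], [0, 0, 0], 25]

```text
time: 12.3
tool_pos: [0.4257, -0.0973, 0.1984]
tcp_rot: [0.015, 3.141, -0.0]
wrist_force: [-0.3, -0.0, -0.6]
width: 0.377
grip_force: 71.1
```

```bash
python3 - <<'E'
from h import *
np.set_printoptions(precision=4,suppress=True)
s=np.array([.5805,-.0959]);a=-.0095;c=np.array([np.cos(a),np.sin(a)])
t=s+c*(-.080-.070);go(*t,.19,90+np.degrees(a))
save('side','s4.png',(240,130,400,250),5)
u=None
read_camera('top')
P={}
for n in('top','side'):
  for r in tip_of(n,'wedge_tip')[:3]: print(n,r['score'],r['at'])
p=read_state()['tool_pos'];X=p+[.068,0,-.078];print('expect',proj('side',X),proj('top',X))
E
```

```text
t 12.3 at [ 0.4257 -0.0973  0.1984] head 89.45 tilt [ 0.001 -0.    -1.   ] shift [-4.8  2.8  8.4] turn z -0.0002 F [-0.3 -0.  -0.6] w 32.2 g 71.07476234436035
top 0.83 [176.1, 255.1]
top 0.58 [206.5, 343.9]
side 0.69 [228.3, 317.4]
side 0.54 [209.4, 292.9]
expect [318.1579 227.4515] [347.3062 209.2048]
```

View pics/s4.png

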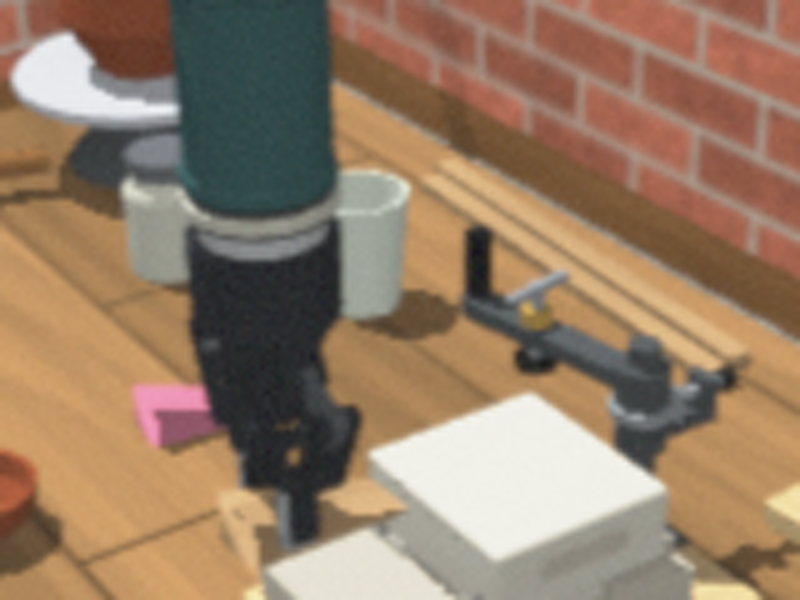

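The side crop shows the wedge held level in the fingers at (300,505), thin end towards the mould, with the bar parked. I'll lower it onto the ledge in front of the slot.

Call:
step_arm:
  targets:
    - [[0, 0, 0], [0, 2.8, 20], 25]
    - [[0, 0, 0], [0, 0, 25], 25]
    - [[0, 0, 0], [0, 0, 15], 25]
    - [[0, 0, 0], [0, 0, 6], 25]
    - [[0, 0, 0], [0, 0, 0], 25]

```text
time: 12.92
tool_pos: [0.4247, -0.0933, 0.1303]
tcp_rot: [-0.015, -3.138, -0.002]
wrist_force: [-0.3, -0.2, -0.7]
width: 0.376
grip_force: 71.1
```

Call:
step_arm:
  targets:
    - [[0, 0, 0], [0, 0, 2], 25]
    - [[0, 0, 0], [0, 0, 1.5], 25]
    - [[0, 0, 0], [0, 0, 0], 25]

```text
time: 13.17
tool_pos: [0.4267, -0.0941, 0.1292]
tcp_rot: [0.015, 3.14, -0.001]
wrist_force: [0.1, -0.5, -0.7]
width: 0.38
grip_force: 71.1
```

Call:
step_arm:
  targets:
    - [[0, 0, 0], [0, 0, 1.5], 25]
    - [[0, 0, 0], [0, 0, 0], 25]
    - [[0, 0, 0], [0, 0, 0], 25]

```text
time: 13.42
tool_pos: [0.4262, -0.094, 0.1273]
tcp_rot: [0.015, 3.141, -0.0]
wrist_force: [0.3, 0.1, -0.8]
width: 0.378
grip_force: 71.1
```

Call:
step_arm:
  targets:
    - [[0, 0, 0], [0, 0, 1], 25]
    - [[0, 0, 0], [0, 0, 0], 25]
    - [[0, 0, 0], [0, 0, 0], 25]

```text
time: 13.67
tool_pos: [0.4259, -0.0939, 0.1259]
tcp_rot: [-0.015, -3.141, 0.0]
wrist_force: [0.1, 0.3, -0.2]
width: 0.377
grip_force: 71.1
```

Call:
step_arm:
  targets:
    - [[0, 0, 0], [0, 0, 1], 25]
    - [[0, 0, 0], [0, 0, 0], 25]
    - [[0, 0, 0], [0, 0, 0], 25]

```text
time: 13.92
tool_pos: [0.4261, -0.094, 0.1253]
tcp_rot: [-0.015, -3.142, 0.0]
wrist_force: [-2.2, 0.4, 3.9]
width: 0.379
grip_force: 71.8
```

Call:
step_arm:
  targets:
    - [[0, 0, 0], [0, 0, 1], 25]
    - [[0, 0, 0], [0, 0, 0], 25]
    - [[0, 0, 0], [0, 0, 0], 25]

```text
time: 14.17
tool_pos: [0.4261, -0.094, 0.125]
tcp_rot: [-0.015, -3.141, 0.0]
wrist_force: [-5.6, 0.6, 12.4]
width: 0.379
grip_force: 72.8
```

Call:
step_arm:
  targets:
    - [[0, 0, 0], [-4, 0, -0.8], 25]
    - [[0, 0, 0], [-8, 0, 0], 25]
    - [[0, 0, 0], [-8, 0, 0], 25]
    - [[0, 0, 0], [-8, 0, 0], 25]
    - [[0, 0, 0], [0, 0, 0], 25]

```text
time: 14.58
tool_pos: [0.4557, -0.0945, 0.1254]
tcp_rot: [0.015, 3.139, -0.001]
wrist_force: [0.1, -0.7, -0.0]
width: 0.375
grip_force: 71.2
```

Call:
step_arm:
  targets:
    - [[0, 0, 0], [-3, 0, 0], 25]
    - [[0, 0, 0], [0, 0, 0], 25]

```text
time: 14.75
tool_pos: [0.4573, -0.0944, 0.1253]
tcp_rot: [0.015, 3.141, -0.001]
wrist_force: [-2.2, 0.2, 7.2]
width: 0.383
grip_force: 72.1
```

Call:
step_arm:
  targets:
    - [[0, 0, 0], [-3, 0, 0], 25]
    - [[0, 0, 0], [0, 0, 0], 25]

```text
time: 14.92
tool_pos: [0.4601, -0.0944, 0.1253]
tcp_rot: [-0.015, -3.142, 0.0]
wrist_force: [-3.2, 0.2, 6.6]
width: 0.379
grip_force: 72.2
```

Call:
step_arm:
  targets:
    - [[0, 0, 0], [-3, 0, 0], 25]
    - [[0, 0, 0], [0, 0, 0], 25]

```text
time: 15.08
tool_pos: [0.463, -0.0944, 0.1253]
tcp_rot: [-0.015, -3.141, 0.0]
wrist_force: [-2.4, -1.1, 7.7]
width: 0.379
grip_force: 72.2
```

Call:
step_arm:
  targets:
    - [[0, 0, 0], [-2, 0, 0], 25]
    - [[0, 0, 0], [0, 0, 0], 25]

```text
time: 15.25
tool_pos: [0.4647, -0.0944, 0.1253]
tcp_rot: [-0.015, -3.141, 0.0]
wrist_force: [-3.7, -0.6, 8.5]
width: 0.378
grip_force: 72.2
```

Call:
step_arm:
  targets:
    - [[0, 0, 0], [-2, 0, 0], 25]
    - [[0, 0, 0], [0, 0, 0], 25]

```text
time: 15.42
tool_pos: [0.4667, -0.0945, 0.1253]
tcp_rot: [-0.015, -3.141, 0.0]
wrist_force: [-3.4, 0.3, 8.7]
width: 0.382
grip_force: 72.3
```

Call:
step_arm:
  targets:
    - [[0, 0, 0], [-2, 0, 0], 25]
    - [[0, 0, 0], [0, 0, 0], 25]

```text
time: 15.58
tool_pos: [0.4686, -0.0944, 0.1253]
tcp_rot: [-0.015, -3.141, 0.0]
wrist_force: [-3.9, 0.1, 8.6]
width: 0.38
grip_force: 72.3
```

Call:
step_arm:
  targets:
    - [[0, 0, 0], [-2, 0, 0], 25]
    - [[0, 0, 0], [0, 0, 0], 25]

```text
time: 15.75
tool_pos: [0.4694, -0.0944, 0.1253]
tcp_rot: [-0.015, -3.137, -0.0]
wrist_force: [-8.7, 0.1, 13.9]
width: 0.382
grip_force: 72.8
```

```bash
python3 - <<'E'
from h import *
s=np.array([.5805,-.0959]);go(.479,-.0945,.1253,89.45)
save('side','s5.png',(290,200,390,275),8)
E
```

```text
t 15.75 at [ 0.4694 -0.0944  0.1253] head 89.46 tilt [-0.004  0.    -1.   ] shift [-9.6  0.  -0. ] turn z 0.0002 F [-8.7  0.1 13.9] w 32.6 g 72.7764093875885
```

View pics/s5.png

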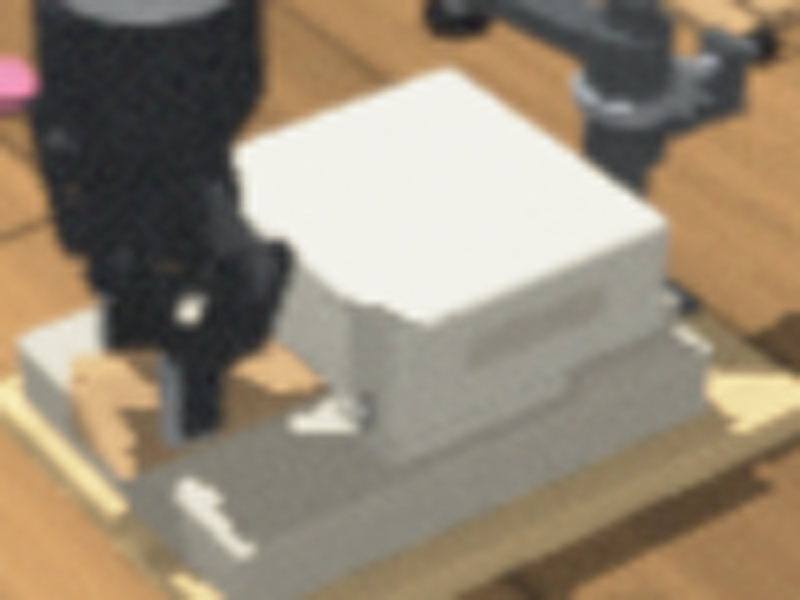

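Contact with the slot roof is felt at TCP x ≈ 0.469. The side crop shows the wedge in the slot mouth with the block's front right corner visible around (400,330). I'll save a reference so I can measure the lift by registration, then push on.

```bash
python3 - <<'E'
from h import *
np.save('ref.npy',np.mean([read_camera('side') for _ in range(6)],0))
E
```

Call:
step_arm:
  targets:
    - [[0, 0, 0], [-2, 0, 0], 25]
    - [[0, 0, 0], [0, 0, 0], 25]

```text
time: 16.27
tool_pos: [0.4702, -0.0944, 0.1253]
tcp_rot: [-0.015, -3.134, -0.001]
wrist_force: [-12.5, -0.8, 17.5]
width: 0.379
grip_force: 73.3
```

Call:
step_arm:
  targets:
    - [[0, 0, 0], [-2, 0, 0], 25]
    - [[0, 0, 0], [0, 0, 0], 25]

```text
time: 16.43
tool_pos: [0.4714, -0.0943, 0.1253]
tcp_rot: [-0.014, -3.132, -0.001]
wrist_force: [-15.7, -0.6, 21.8]
width: 0.375
grip_force: 73.6
```

Call:
step_arm:
  targets:
    - [[0, 0, 0], [-2, 0, 0], 25]
    - [[0, 0, 0], [0, 0, 0], 25]

```text
time: 16.6
tool_pos: [0.4727, -0.0943, 0.1252]
tcp_rot: [-0.014, -3.131, -0.001]
wrist_force: [-18.1, -0.6, 23.8]
width: 0.377
grip_force: 73.9
```

Call:
step_arm:
  targets:
    - [[0, 0, 0], [-2, 0, 0], 25]
    - [[0, 0, 0], [0, 0, 0], 25]

```text
time: 16.77
tool_pos: [0.4746, -0.0943, 0.1253]
tcp_rot: [-0.014, -3.131, -0.002]
wrist_force: [-18.9, -1.2, 25.3]
width: 0.377
grip_force: 73.9
```

```bash
cat > lift.py <<'E'
from h import *
ref=np.load('ref.npy');cur=np.mean([read_camera('side') for _ in range(6)],0)
g=lambda i,b:cv2.cvtColor(i.astype(np.float32),cv2.COLOR_RGB2GRAY)[b[1]:b[3],b[0]:b[2]]
def ecc(b):
    W=np.eye(2,3,dtype=np.float32)
    cc,W=cv2.findTransformECC(g(ref,b),g(cur,b),W,cv2.MOTION_TRANSLATION,(3,200,1e-5),None,3);return W[:,2].round(2),round(cc,4)
# windows on silhouettes of the block top: front-right corner, right-back corner, far back corner; static: bar post
for n,b in dict(fr=(334,228,358,248),rb=(362,220,380,236),bk=(336,203,358,216),post=(362,198,386,220)).items(): print(n,*ecc(b))
f=lambda x,z:proj('side',(.5805+x,-.0959-.065,z))
h=.004
for x,z in((-.06,.1),(.06,.1)):
    th=h/.12;R=np.array([[np.cos(th),-np.sin(th)],[np.sin(th),np.cos(th)]]);v=np.array([x-.06,z-.045])
    v2=np.array([v[0]*np.cos(th)+v[1]*np.sin(th),-v[0]*np.sin(th)+v[1]*np.cos(th)])
    print('4mm lift expected px',(f(v2[0]+.06,v2[1]+.045)-f(x,z)).round(2),'1mm back px',(f(x+.001,z)-f(x,z)).round(2))
go(.4823,-.0944,.1253,89.45)
E
python3 lift.py
```

```text
fr [ 1.92 -1.06] 0.9955
rb [ 0.22 -0.31] 0.9664
bk [ 0.13 -0.35] 0.9814
post [0. 0.] 0.999
4mm lift expected px [ 0.59 -1.46] 1mm back px [ 0.3  -0.13]
4mm lift expected px [ 0.5  -0.21] 1mm back px [ 0.27 -0.12]
t 17.0667 at [ 0.4746 -0.0943  0.1253] head 89.47 tilt [-0.011  0.001 -1.   ] shift [-7.7 -0.1 -0.1] turn z 0.0003 F [-17.8   0.4  23. ] w 32.3 g 73.9171850681305
```

```bash
cat > lift2.py <<'E'
from h import *
import os
ref=np.load('ref.npy');cur=np.mean([read_camera('side') for _ in range(6)],0)
def edge(im,c):
    s=np.array(proj('side',(.5805-.06,-.1609,.1)));e=np.array(proj('side',(.5805+.06,-.1609,.1)))
    r0=s[1]+(e[1]-s[1])*(c-s[0])/(e[0]-s[0])
    k=np.arange(int(r0)-7,int(r0)+8);p=cv2.GaussianBlur(im,(1,3),0)[k,c].mean(1)
    d=np.clip(-np.diff(p),0,None);d[d<.25*d.max()]=0;i=d.argmax();d[:max(0,i-2)]=0;d[i+3:]=0
    return (d*(k[:-1]+.5)).sum()/d.sum()
def pred(c,h,dx=0):
    th=h/.12;L=[]
    for x in(-.06,.06):
        v=(x-.06,.055);L.append(proj('side',(.5805+dx+.06+v[0]*np.cos(th)+v[1]*np.sin(th),-.1609,.045-v[0]*np.sin(th)+v[1]*np.cos(th))))
    s,e=L;return s[1]+(e[1]-s[1])*(c-s[0])/(e[0]-s[0])
cols=np.arange(346,371)
D=np.array([edge(cur,c)-edge(ref,c) for c in cols]);M=np.array([pred(c,.004)-pred(c,0) for c in cols])
print(D.round(2));print(M.round(2))
from scipy.optimize import least_squares
o=least_squares(lambda p:p[0]*M/4+0*p[0]-D,[1.],loss='soft_l1',f_scale=.1);print('lift mm',o.x,'rms',np.sqrt(o.fun.var()))
go(.4823,-.0944,.1253,89.45)
E
python3 lift2.py
```

```text
[-0.33 -0.89 -0.5  -0.53 -0.16 -0.15 -0.18 -0.16 -0.49 -0.12 -0.12 -0.12
 -0.1  -0.27 -0.11 -0.28 -0.08 -0.03 -0.06 -0.06 -0.04 -0.07 -0.24 -0.05
 -0.05]
[-1.03 -0.99 -0.96 -0.92 -0.88 -0.85 -0.81 -0.78 -0.74 -0.71 -0.67 -0.64
 -0.6  -0.57 -0.53 -0.5  -0.46 -0.42 -0.39 -0.35 -0.32 -0.28 -0.25 -0.21
 -0.18]
lift mm [1.14306059] rms 0.16301346104649383
t 17.3667 at [ 0.4746 -0.0943  0.1253] head 89.47 tilt [-0.011  0.001 -1.   ] shift [-7.7 -0.1 -0.1] turn z 0.0004 F [-18.3  -0.1  23.5] w 32.2 g 73.91667008399963
```

Call:
step_arm:
  targets:
    - [[0, 0, 0], [-2, 0, -0.2], 25]
    - [[0, 0, 0], [0, 0, 0], 25]

```text
time: 17.53
tool_pos: [0.4768, -0.0942, 0.1253]
tcp_rot: [-0.015, -3.131, -0.002]
wrist_force: [-16.0, -0.4, 21.4]
width: 0.382
grip_force: 73.6
```

Call:
step_arm:
  targets:
    - [[0, 0, 0], [-2, 0, -0.2], 25]
    - [[0, 0, 0], [0, 0, 0], 25]

```text
time: 17.7
tool_pos: [0.4789, -0.0942, 0.1253]
tcp_rot: [-0.015, -3.132, -0.002]
wrist_force: [-15.6, 0.1, 19.8]
width: 0.378
grip_force: 73.4
```

Call:
step_arm:
  targets:
    - [[0, 0, 0], [-2, 0, 0], 25]
    - [[0, 0, 0], [0, 0, 0], 25]

```text
time: 17.87
tool_pos: [0.4808, -0.0942, 0.1253]
tcp_rot: [-0.015, -3.131, -0.002]
wrist_force: [-16.3, 0.4, 20.1]
width: 0.378
grip_force: 73.4
```

```bash
python3 lift2.py; python3 lift2.py | grep lift; python3 lift.py | head -4
```

```text
[-1.   -0.96 -1.21 -1.21 -0.43 -0.75 -0.41 -0.73 -0.7  -0.3  -0.7  -0.31
 -0.45 -0.46 -0.24 -0.58 -0.21 -0.36 -0.17 -0.16 -0.3  -0.12 -0.29 -0.12
 -0.12]
[-1.03 -0.99 -0.96 -0.92 -0.88 -0.85 -0.81 -0.78 -0.74 -0.71 -0.67 -0.64
 -0.6  -0.57 -0.53 -0.5  -0.46 -0.42 -0.39 -0.35 -0.32 -0.28 -0.25 -0.21
 -0.18]
lift mm [3.45362201] rms 0.18833297761561388
t 18.1667 at [ 0.4808 -0.0942  0.1253] head 89.46 tilt [-0.01   0.001 -1.   ] shift [-1.5 -0.2 -0. ] turn z 0.0002 F [-15.9   0.3  19.6] w 32.5 g 73.44257354736328
lift mm [3.24663024] rms 0.19313941704199622
fr [ 4.02 -2.2 ] 0.9551
rb [ 0.27 -0.48] 0.9271
bk [ 0.19 -0.51] 0.9588
post [ 0.03 -0.03] 0.9984
```

Call:
step_arm:
  targets:
    - [[0, 0, 0], [-1.5, 0, 0], 25]
    - [[0, 0, 0], [-1, 0, 0], 25]
    - [[0, 0, 0], [0, 0, 0], 25]
    - [[0, 0, 0], [0, 0, 0], 25]

```text
time: 19.1
tool_pos: [0.4831, -0.0942, 0.1253]
tcp_rot: [-0.015, -3.131, -0.002]
wrist_force: [-16.8, -0.4, 20.9]
width: 0.379
grip_force: 73.5
```

```bash
python3 lift2.py|grep -v '\[-[01]\|^ '; python3 lift2.py | grep lift; python3 - <<'E'
from h import *
a=read_camera('side')[195:275,285:395];b=read_camera('top')[100:240,190:390]
a=cv2.resize(a,(770,560),interpolation=cv2.INTER_CUBIC);cv2.imwrite('pics/f.png',a[:,:,::-1])
for r in tip_of('top','bar_knob')[:1]:print(r['score'],atz('top',np.array(r['at'])[::-1],.178))
E
```

```text
[-2.04 -1.6  -1.19 -2.19 -1.29 -0.89 -0.48 -0.8  -0.8  -0.58 -0.76 -0.36
lift mm [4.34120326] rms 0.3608142290594041
lift mm [4.3061975] rms 0.36830991521751655
0.68 [0.65011104 0.0304757  0.178     ]
```

View pics/f.png

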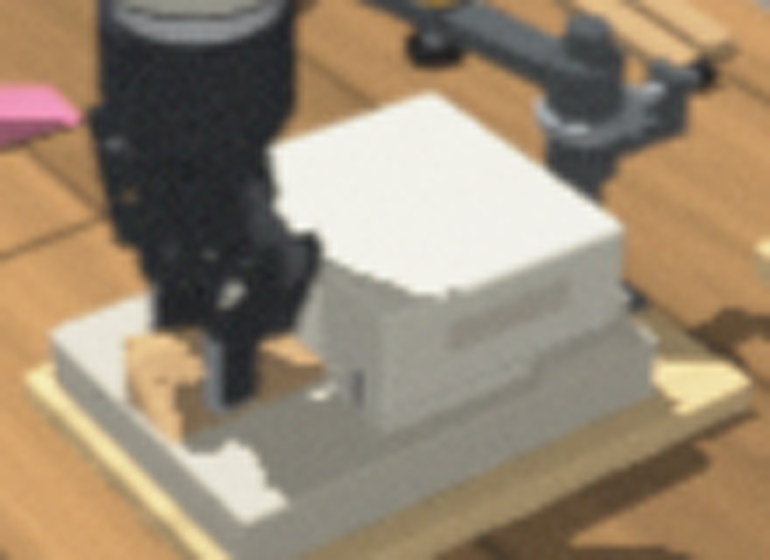

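The final crop shows the wedge held in the slot under the tipped front edge. The block is still between its strips, the bar is parked, and the gripper is clear of the plaster. Image registration gives a lift of 4.3 mm; the wedge travel past contact implies about 3.9 mm.

```bash
python3 -c "
from workcell import *
print(finish_job())"
```

```text
the job is handed in; nothing more can be done
None
```

I've handed the job in: the hold-down bar is pushed to its parked stop, and the wedge is held in the slot with the upper half's front edge lifted by an estimated 4 mm (3.9–4.3 mm measured two ways); no result was reported back.

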